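# Seat a keyed shaft in a pulley hub and hold it home

## Task

Take the white disc off the pulley's hub and lay it flat on the bench, clear of the fixture. Then take the keyed shaft out of its block and push it foot first into the hub, turning it until the key slips into the keyway, and on down against the spring until its collar sits on the hub face. Finish still gripping the shaft and pressing it fully home; do not let go, and leave the bottle, jar, vial and wrench where they are.

Things in the scene. Friction and masses are not known exactly. Their poses are not given: they have to be found in the camera images.
- cover: White plastic disc, 51 mm across, 13 mm thick, lying loose on the hub face as a dust cover (it may sit a few mm off-centre). Origin: centre of its underside; z up.
- shaft: Loose steel shaft, 96 mm tall, 0.2 kg, upright in the white block. Origin: centre of its foot, z up its axis. Journal 22 mm across, z 0-46 mm (foot chamfered); key on its +x side, z 12-42 mm, 8 mm wide, out to 16 mm from the axis (first 12 mm plain round); collar 38 mm across, z 46-54; square drive end 22 x 22 mm, flats along x and y, z 54-96 mm: grip here.
- stand: White storage block fixed to the bench, 72 x 72 mm, 40 mm high, with one round hole 35 mm wide and 30 mm deep (its floor is 10 mm above the bench), in which the shaft stands loosely. Origin: centre of its underside.
- hub_mouth (a point): Centre of the hub's upper face, 80 mm above the bench; z up, axes as fixture. Bore 24.4 mm wide, 1.5 mm chamfer, open upward; one keyway from the face down, 10.4 mm wide, out to 17.2 mm from the axis. It points along +x give or take 0.5 rad: these axes do not show it; see it on the face once the disc is off, or feel for it. Home: shaft's foot 46 mm below this point.
- plunger (a joint): Travel in m of the spring plunger inside the bore. 0: up, its top 34 mm below the hub face. Grows as the shaft's foot pushes it down; 0.012 with the shaft home. The spring pushes back with 4 N at first touch and 10 N at home, so that a shaft let go rises again.
- oil_bottle: Yellow oil bottle with red nozzle, 51 mm wide, 136 mm tall, standing; not to be moved. Origin: centre of its underside.
- jar_d: Clear jar with orange cap, 52 mm wide, 65 mm tall; not to be moved. Origin: centre of its underside.
- vial_a: Small vial with black cap, 27 mm wide, 60 mm tall; not to be moved. Origin: centre of its underside.
- wrench_13: Open-ended wrench, 147 mm long (along its y), 5 mm thick, lying flat; not to be moved. Origin: centre of its underside.
- fixture: Fixed grey base plate 100 x 100 x 12 mm (origin: centre of its underside) carrying a toothed metal belt pulley lying flat, 74 mm across, its top 60 mm above the bench, with a hub boss 46 mm across rising to 80 mm. The pulley stands at a random angle; its bearing is stiff (0.5 N m), so it stays put when the shaft is turned under light pressure.
There are look-alikes about, which are no part of the job. What is shaped like the shaft but green is not meant.

How it is judged:
By the outcome, as a careful person would: the job done as asked, in the order asked, and still so for the second after the job is handed in, while the arm keeps its last pose, push and grip.
It also fails if it takes over 61 s, if anything falls off the work surface, if the arm or the gripper's body presses on something with over 40 N, if the wrist force passes 120 N, or if a joint passes its speed limit or range.

## Robot

A 6-joint arm with a two-finger parallel gripper is mounted at the origin on the work surface; the furniture and walls round the work are solid. World frame = base frame: x ahead of the robot, y to its left, z up, the work surface at z = 0. Lengths are in mm, angles in rad, forces in N, time in s.
With the tool pointing down it reaches from about 350 to 975 mm from the base axis. Payload 7.1 kg.
Tool frame: the origin (TCP) lies midway between the tips of the shut fingers; the grasp point (between the pads) lies 19 mm behind it (ctrl.grip_depth is the distance from the TCP to the grasp point, in mm); z points along the fingers, y is the line along which they close (so a half turn about z gives the same grasp; the last joint's range is limited). The gripper opens to 88 mm and grips with 3 to 60 N. Pads are 20 mm wide; open, the fingers measure 115 mm over their backs; the gripper's body (75 mm by 178 mm) begins 61 mm behind the grasp point.
Start: joints at [-1.213, 0.423, 1.63, -0, 1.089, -0.019], TCP at [229.983, -581.13, 222.675] pointing down, gripper open.
Joint ranges: [-3, 3], [-0.9, 2.11], [0.09, 2.58], [-1.31, 4.45], [0.11, 2.69], [-2.54, 2.54]. Speed limits (rad/s): [2.39, 2.39, 3.01, 3.14, 3.14, 3.14].

## Interface

Orientations are given as a rotation vector (axis times angle).
In Python, from workcell import ctrl, cams gives the robot as it stands.
- The arm moves only by the tool move_arm, never from a script. Its argument "steps" is a list of rows, each a list of 3 entries, a list of its own where there are three numbers: the shift along the tool's x, y, z in units of 25 mm (1.0 is 25 mm), then the turn about the tool's z in units of 5 degrees (1.0 is 5 degrees), then the closure, from 0 (fully open) to 1 (shut). A call has 1 to 20 rows; each row shifts and turns the commanded pose from where the row before left it, along the tool's axes as they then stand; what a row does not reach is not made up. A row lasts 1/12 s, in which the tool goes at most 41.7 mm and 7.16 degrees, less where a joint would pass 70% of its speed; a pose out of reach is approached as far as the arm can. A call is refused whole if a number of a shift passes 1 or a number of a turn 1, either way. A call with a gripper value outside its range is refused whole. The fingers move at their own pace and stop on an object; the grip force is fixed at half the most. Time passes only in rows, so rows that do not move let the fingers close. It gives the time, the measured TCP pose, the force, the opening and the grip force at its end, in the units of the state.
- ctrl.get_obs(): the state, without advancing time (a new reading comes with each control period).
- cams.get_image(name): name is "scene" or "top" or "wrist"; returns a dict with "image" (420x560x3 uint8, red, green, blue), "camera_matrix" (3x3 intrinsics, pixels), "xyz" and "rotation" of the camera in the world; the wrist camera has in their place "mount" (4x4, takes a point from camera to tool coordinates, whose origin is the TCP and whose axes are the flange's). Camera axes: x right, y down, z forward; pixel columns grow to the right and rows downward; lengths in mm; the calibration is good to about 2 mm. The wrist camera is an equidistant fisheye: a pixel r from the principal point sees the ray r / f radians off the axis. A picture is of the moment at which its call begins: read the wrist's pose just before it. There is no depth.
- ctrl.close_job(): hands the job in; it is judged then, once.
Trained networks look in the newest picture that a camera, given by its name, has taken for a name from the list of things; names that differ only in an ending like _2 or _b are one class to them, and where a whole thing is asked for, a point or a joint stands for the part that bears it (a point fixed in the world has none). Each returns a list of dicts, best first, with "p" (0 to 1); they miss things now and then, are a little off and sometimes report something else, mostly with a low value. They report only what shows in the picture. A call takes as long as a camera call. They do not tell look-alikes from the thing itself.
- cams.boxes_of(camera, thing): "rect" ([centre column, centre row, width, height] in pixels, round what is visible of it).
- cams.cut_out(camera, thing): "pixels" (420x560 bool, what is visible of it) and "rect" ([centre column, centre row, width, height] in pixels, round what is visible of it).
The state is a dict: "t": time; "qpos": joint angles; "qvel": joint speeds; "joint_torque": joint torques, N m; "ee_pos": TCP position; "orientation": TCP orientation; "ft_force": force on the tool from outside, world axes, zero at the start; "moment": the same for the moment, N m; "width": finger opening in mm; "grasp_force": force on a finger pad.
Only numpy, scipy, OpenCV 4.12 (cv2) and the standard library are available. Lean on these libraries where they do the work, as an engineer would, in place of code of your own. Each camera call takes 0.05 s, during which the arm holds its last target. There are 200 camera calls.

## Working session

There is one attempt and no reset: what is moved stays moved. The work goes in short steps, Python scripts to look and compute and a tool call to move; the robot and the scene stay as the last step left them, time stands still between calls to the robot, and variables do not carry over. Pictures are saved under pics/ and viewed, at most 11 in all, crops included, and the job is handed in when it is done.

Besides the shell and the picture viewer there is one more tool, called after "Emit:" as name([rows], argument=value, ...), one row to a line, values as JSON. move_arm: Moves the arm, as the interface text tells. Its arguments: {"type":"object","properties":{"steps":{"type":"array"}},"required":["steps"]}

```bash
mkdir -p pics; cat > h.py <<'E'
import numpy as np, cv2
from workcell import ctrl, cams
from scipy.spatial.transform import Rotation as R
def save(im,n): cv2.imwrite(f'pics/{n}.png',cv2.cvtColor(im,cv2.COLOR_RGB2BGR))
def ray(c,px,z):
    K=np.array(c['camera_matrix']);Rm=np.array(c['rotation']);o=np.array(c['xyz'])
    d=Rm@np.linalg.inv(K)@np.array([px[0],px[1],1.]); return o+d*(z-o[2])/d[2]
def proj(c,P):
    p=np.array(c['camera_matrix'])@(np.array(c['rotation']).T@(np.array(P,float)-np.array(c['xyz']))); return p[:2]/p[2]
E
python3 - <<'E'
from h import *
ims={}
for n in('scene','top'):
    c=cams.get_image(n); ims[n]=c['image']; print(n,np.round(c['xyz'],0),np.round(c['rotation'],3).tolist(),np.round(c['camera_matrix'],1).tolist())
    for t in('cover','shaft','stand','fixture','oil_bottle','jar_d','vial_a','wrench_13'):
        print(t,[(round(b['p'],2),np.round(b['rect'],1).tolist()) for b in cams.boxes_of(n,t)[:3]])
    save(c['image'],n+'0')
o=ctrl.get_obs(); print(o['ee_pos'],o['orientation'],o['ft_force'],o['t'])
E
```

```text
scene [ -28. -364.  500.] [-1.891, 1.077, -0.593] [[396.1, 0.0, 279.8], [0.0, 396.1, 212.0], [0.0, 0.0, 1.0]]
cover [(0.76, [193.9, 194.6, 28.6, 11.1])]
shaft [(0.96, [334.4, 258.4, 22.5, 38.5])]
stand [(0.84, [328.1, 279.6, 44.1, 36.7])]
fixture [(0.9, [199.1, 218.9, 54.0, 43.3])]
oil_bottle [(0.86, [281.1, 197.8, 19.5, 53.7])]
jar_d [(0.74, [198.9, 219.4, 55.0, 44.7]), (0.63, [272.1, 199.5, 7.9, 32.6])]
vial_a [(0.75, [303.8, 205.3, 11.3, 22.7])]
wrench_13 [(0.54, [338.2, 246.4, 63.7, 11.9])]
top [463.  36. 940.] [-2.142, 2.171, -0.169] [[386.5, 0.0, 286.5], [0.0, 386.5, 207.6], [0.0, 0.0, 1.0]]
cover [(0.91, [209.5, 236.1, 24.4, 23.2])]
shaft [(0.72, [405.2, 242.6, 17.5, 17.7]), (0.62, [362.4, 243.9, 16.1, 20.9])]
stand [(0.57, [360.9, 246.2, 38.3, 34.3])]
fixture [(0.67, [212.4, 238.7, 51.6, 52.7])]
oil_bottle [(0.96, [277.7, 183.8, 20.6, 26.3])]
jar_d [(0.95, [260.9, 169.7, 19.0, 29.2])]
vial_a []
wrench_13 [(0.52, [346.4, 201.6, 56.1, 34.8])]
[ 229.96224555 -581.14185756  222.69129115] [-3.08602367e+00 -5.88238702e-01 -4.33978413e-05] [-0.19178561 -0.17766328  0.18745168] 0.9
```

View pics/scene0.png

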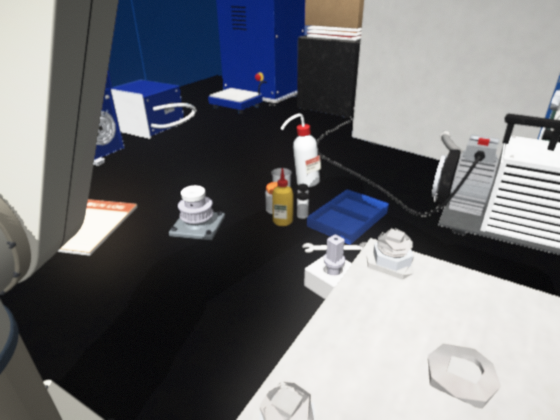

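View pics/top0.png

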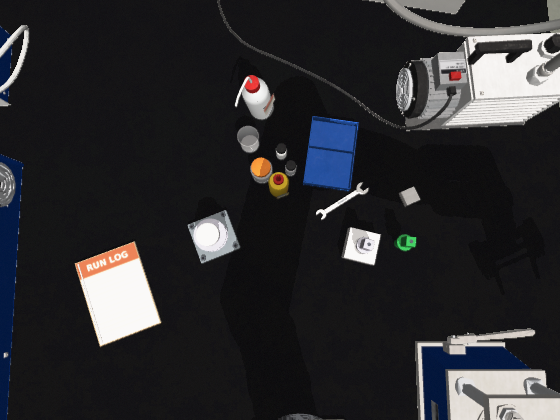

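The scene view shows the pulley with its white disc at (193,195) and the steel shaft in the white block at (334,255). In the top view the disc is at (209,236), the steel shaft in its block at (363,243), and a green look-alike at (405,242). The steel one in the white block fits the description. I'll confirm with a crop and work out positions.

```bash
sed -i "s/Rm=np.array(c\['rotation'\])/Rm=R.from_rotvec(c['rotation']).as_matrix()/; s/(np.array(c\['rotation'\]).T@/(R.from_rotvec(c['rotation']).as_matrix().T@/" h.py
python3 - <<'E'
from h import *
t=cams.get_image('top'); 
M={}
for n,h in(('cover',93),('shaft',96),('stand',40),('fixture',12),('oil_bottle',136),('jar_d',65)):
    m=cams.cut_out('top',n)
    for d in m[:2]:
        p=d['pixels'].astype(np.uint8); cnt=max(cv2.findContours(p,0,1)[0],key=cv2.contourArea)
        (cx,cy),wh,a=cv2.minAreaRect(cnt)
        a0=ray(t,(cx,cy),h); b=ray(t,(cx+10*np.cos(np.radians(a)),cy+10*np.sin(np.radians(a))),h)-a0
        print('top',n,round(d['p'],2),np.round((cx,cy,*wh),1),np.round(a0,1),'ang',round(np.degrees(np.arctan2(b[1],b[0]))%90,1))
s=cams.get_image('scene')
for n in('cover','shaft','stand'):
    d=cams.cut_out('scene',n)[0]; print('scene',n,np.round(d['rect'],1))
print('px of guess')
for P in((476,211,93),):print(proj(t,P),proj(s,P))
a=cv2.resize(t['image'][150:280,180:430],None,fx=3.2,fy=3.2,interpolation=2); save(a,'crop1')
o=ctrl.get_obs();print(R.from_rotvec(o['orientation']).as_matrix().round(3).tolist())
w=cams.get_image('wrist');print({k:np.round(v,3).tolist() for k,v in w.items() if k!='image'})
E
```

```text
top cover 0.92 [207.5 233.5  22.6  22.6] [527.5 195.   93. ] ang 44.9
top shaft 0.7 [404.5 241.5  15.   21. ] [ 504.  -235.6   96. ] ang 86.7
top shaft 0.67 [360.4 245.5  34.6  32.5] [ 496.7 -138.3   96. ] ang 76.0
top stand 0.92 [359.8 245.1  33.5  32.5] [ 499.8 -148.7   40. ] ang 75.7
top fixture 0.94 [213.4 236.   41.   42.4] [527.5 196.1  12. ] ang 21.0
top oil_bottle 0.66 [278. 184.  24.  20.] [627.2  39.5 136. ] ang 89.3
top jar_d 0.9 [260.9 169.8  25.5  22.4] [675.6  79.   65. ] ang 25.6
scene cover [194.8 194.2  27.7  12.1]
scene shaft [334.  255.9  22.7  35.9]
scene stand [329.  279.5  47.3  43.2]
px of guess
[199.77278835 257.37958369] [170.97262574 198.31934863]
[[0.93, 0.368, 0.0], [0.368, -0.93, 0.0], [0.0, 0.0, -1.0]]
{'camera_matrix': [[325.192, 0.0, 278.778], [0.0, 325.192, 205.32], [0.0, 0.0, 1.0]], 'mount': [[0.001, -0.964, -0.264, 72.266], [1.0, 0.001, -0.001, 0.126], [0.001, -0.264, 0.964, -161.86], [0.0, 0.0, 0.0, 1.0]]}
```

View pics/crop1.png

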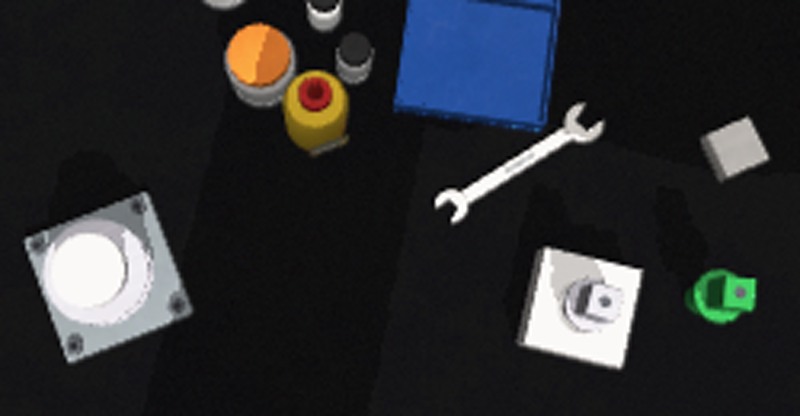

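The crop shows three candidates. The steel shaft is in the white block at crop (604,301), the green look-alike is at (735,293), and a plain grey block is at (735,148). I want the steel one in the block. Next I'll move over it, keeping clear of the machine.

Emit:
move_arm([
  [[0.93, 0.37, 0], 0, 0],
  [[0.93, 0.37, 0], 0, 0],
  [[0.93, 0.37, 0], 0, 0],
  [[0.93, 0.37, 0], 0, 0],
  [[0.93, 0.37, 0], 0, 0],
  [[0.93, 0.37, 0], 0, 0],
  [[0.93, 0.37, 0], 0, 0],
  [[0.93, 0.37, 0], 0, 0],
  [[0.49, -0.96, 0], 0, 0],
  [[0.49, -0.96, 0], 0, 0],
  [[0.49, -0.96, 0], 0, 0],
  [[0.49, -0.96, 0], 0, 0],
  [[0.49, -0.96, 0], 0, 0],
  [[0.49, -0.96, 0], 0, 0],
  [[0.49, -0.96, 0], 0, 0],
  [[0.49, -0.96, 0], 0, 0],
  [[0.49, -0.96, 0], 0, 0],
  [[0.49, -0.96, 0], 0, 0],
])

```text
t: 3.0
ee_pos: [455.7, -312.0, 222.8]
orientation: [3.086, 0.588, 0.0]
ft_force: [0.7, 0.5, -0.1]
width: 87.6
grasp_force: 0.0
```

Emit:
move_arm([
  [[0.49, -0.96, 0], 0, 0],
  [[0.49, -0.96, 0], 0, 0],
  [[0.49, -0.96, 0], 0, 0],
  [[0.49, -0.96, 0], 0, 0],
  [[0.49, -0.96, 0], 0, 0],
  [[0.49, -0.96, 0], 0, 0],
  [[0, 0, 0], 0, 0],
])

```text
t: 3.58
ee_pos: [471.0, -148.9, 222.7]
orientation: [-3.084, -0.592, 0.0]
ft_force: [1.1, -0.6, -0.3]
width: 87.9
grasp_force: 0.0
```

```bash
cat >> h.py <<'E'
def wpose():
    o=ctrl.get_obs(); T=np.eye(4); T[:3,:3]=R.from_rotvec(o['orientation']).as_matrix(); T[:3,3]=o['ee_pos']; return T,o
def wray(w,T,px,z):
    K=np.array(w['camera_matrix']); d=(np.array(px,float)-K[:2,2])/K[0,0]; th=np.hypot(*d)
    v=np.array([*(d/max(th,1e-9)*np.sin(th)),np.cos(th)]); M=T@np.array(w['mount']); v=M[:3,:3]@v; o=M[:3,3]
    return o+v*(z-o[2])/v[2]
def wproj(w,T,P):
    M=np.linalg.inv(T@np.array(w['mount'])); p=M[:3,:3]@np.array(P,float)+M[:3,3]; th=np.arctan2(np.hypot(p[0],p[1]),p[2])
    K=np.array(w['camera_matrix']); return K[:2,2]+K[0,0]*th*p[:2]/np.hypot(p[0],p[1])
def topdown(w,T,c,half,z,s):  # rectified view of plane z, world x up, y left
    n=int(2*half*s); m=np.zeros((n,n,2),np.float32)
    for i in range(n):
        for j in range(n): m[i,j]=wproj(w,T,(c[0]+half-i/s,c[1]+half-j/s,z))
    return cv2.remap(w['image'],m,None,1)
E
python3 - <<'E'
from h import *
T,o=wpose(); w=cams.get_image('wrist'); print(o['t'],T.round(3).tolist())
for n,h in(('stand',40),('shaft',106)):
    for d in cams.cut_out('wrist',n)[:2]: print(n,d['p'],np.round(d['rect'],1),wray(w,T,d['rect'][:2],h).round(1))
save(w['image'],'w1')
E
```

```text
3.5833 [[0.929, 0.37, -0.0, 470.983], [0.37, -0.929, 0.001, -148.94], [0.0, -0.001, -1.0, 222.733], [0.0, 0.0, 0.0, 1.0]]
stand 0.89 [294.  163.8  93.6  85.3] [ 499.1 -154.9   40. ]
shaft 0.81 [293.6 168.3  38.9  42.6] [ 502.8 -149.8  106. ]
shaft 0.6 [381.4 192.9  46.5  41.6] [ 512.7 -232.5  106. ]
```

View pics/w1.png

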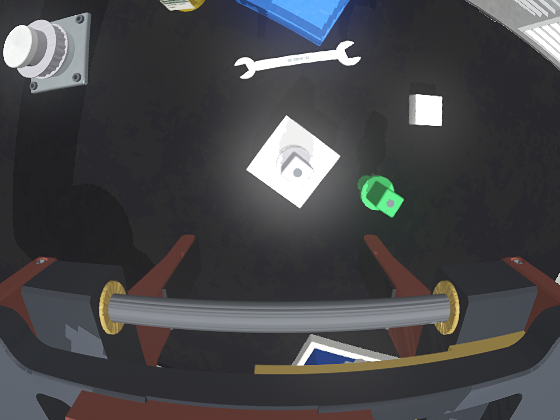

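The wrist view shows the steel shaft top at (297,173) in its block, with the green look-alike at (385,197). I'll deal with the disc first and move over to the pulley.

Emit:
move_arm([
  [[0.45, -0.96, 0], 0, 0.2],
  [[0.45, -0.96, 0], 0, 0.2],
  [[0.45, -0.96, 0], 0, 0.2],
  [[0.45, -0.96, 0], 0, 0.2],
  [[0.45, -0.96, 0], 0, 0.2],
  [[0.45, -0.96, 0], 0, 0.2],
  [[0.45, -0.96, 0], 0, 0.2],
  [[0.45, -0.96, 0], 0, 0.2],
  [[0.45, -0.96, 0], 0, 0.2],
  [[0.45, -0.96, 0], 0, 0.2],
  [[0.45, -0.96, 0], 0, 0.2],
  [[0.45, -0.96, 0], 0, 0.2],
  [[0, 0, 0], 0, 0.2],
  [[0, 0, 0], 0, 0.2],
])

```text
t: 4.9
ee_pos: [491.2, 165.1, 222.5]
orientation: [3.085, 0.59, -0.0]
ft_force: [-0.0, 0.1, -0.7]
width: 70.1
grasp_force: 0.0
```

```bash
python3 - <<'E'
from h import *
T,o=wpose(); w=cams.get_image('wrist'); print(o['t'],T.round(3).tolist(),o['width'])
for n,h in(('cover',93),('fixture',12)):
    for d in cams.cut_out('wrist',n)[:1]:
        p=d['pixels'].astype(np.uint8); cnt=max(cv2.findContours(p,0,1)[0],key=cv2.contourArea)
        q=np.array([wray(w,T,c[0],h)[:2] for c in cnt],np.float32); print(n,d['p'],np.round(d['rect'],1),cv2.minEnclosingCircle(q),cv2.minAreaRect(q))
a=topdown(w,T,(527,195),60,93,4); b=topdown(w,T,(527,195),75,12,3.2); save(np.hstack([a[:480],b[:480]]) [:, :800],'w2')
save(np.hstack([cv2.resize(a,(400,400)),cv2.resize(b,(400,400))]),'w2')
E
```

```text
4.9 [[0.929, 0.369, 0.0, 491.247], [0.369, -0.929, -0.0, 165.109], [-0.0, 0.0, -1.0, 222.515], [0.0, 0.0, 0.0, 1.0]] 70.14378552104417
cover 0.86 [261.1 147.9  57.5  59.9] ((527.97705078125, 196.7700958251953), 26.010501861572266) ((528.439208984375, 196.92201232910156), (50.58988952636719, 49.63123321533203), 48.18525695800781)
fixture 0.72 [267.2 140.4  89.5  85. ] ((529.900146484375, 197.4180450439453), 68.46126556396484) ((529.7603149414062, 197.0633544921875), (100.7371597290039, 100.3432846069336), 20.54631233215332)
```

View pics/w2.png

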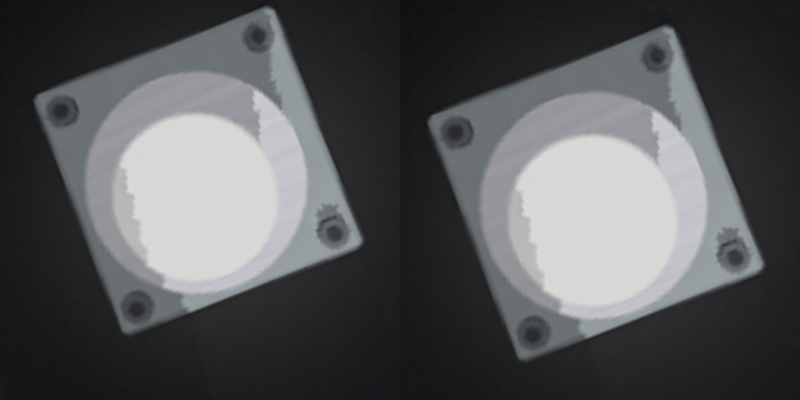

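The rectified view shows the white disc centred on the hub at (528,197), with the fixture at (530,197) and turned 20.5°. I'll descend and grip the disc's edge with the fingertips.

Emit:
move_arm([
  [[0.61, -0.21, 0], 0, 0.2],
  [[0.61, -0.21, 0.3], 0, 0.2],
  [[0.61, -0.21, 0.9], 0, 0.2],
  [[0, 0, 0.96], 0, 0.2],
  [[0, 0, 0.96], 0, 0.2],
  [[0, 0, 0.96], 0, 0.2],
  [[0, 0, 0.8], 0, 0.2],
  [[0, 0, 0.5], 0, 0.2],
  [[0, 0, 0.26], 0, 0.2],
  [[0, 0, 0], 0, 0.2],
])

```text
t: 5.88
ee_pos: [526.9, 195.6, 80.7]
orientation: [3.086, 0.587, -0.003]
ft_force: [-0.6, -0.8, 0.5]
width: 69.8
grasp_force: 0.0
```

Emit:
move_arm([
  [[0, 0, 0], 0, 0.6],
  [[0, 0, 0], 0, 0.6],
  [[0, 0, 0], 0, 0.6],
  [[0, 0, 0], 0, 0.6],
  [[0, 0, 0], 0, 0.6],
])

```text
t: 6.3
ee_pos: [528.2, 196.9, 82.8]
orientation: [-3.086, -0.589, -0.003]
ft_force: [-1.1, -1.3, 6.5]
width: 50.2
grasp_force: 30.0
```

Emit:
move_arm([
  [[0, 0, -0.3], 0, 0.6],
  [[0, 0, -0.6], 0, 0.6],
  [[0, 0, -0.9], 0, 0.6],
  [[-0.4, 0, -0.9], 0, 0.6],
  [[-0.8, 0, -0.6], 0, 0.6],
  [[-0.9, 0, 0], 0, 0.6],
  [[-0.9, 0, 0], 0, 0.6],
  [[-0.9, 0, 0], 0, 0.6],
  [[-0.8, 0, 0], 0, 0.6],
  [[-0.4, 0, 0], 0, 0.6],
  [[0, 0, 0], 0, 0.6],
])

```text
t: 7.22
ee_pos: [406.9, 149.1, 164.4]
orientation: [3.086, 0.588, -0.002]
ft_force: [-0.8, -0.1, -1.2]
width: 50.4
grasp_force: 30.0
```

```bash
python3 - <<'E'
from h import *
T,o=wpose(); w=cams.get_image('wrist'); print(o['t'],T[:3,3].round(1),o['width'])
a=topdown(w,T,(529.5,197),30,80,9); np.save('hub.npy',a); save(a,'hub')
E
```

```text
7.2167 [406.9 149.1 164.4] 50.42426071055107
```

View pics/hub.png

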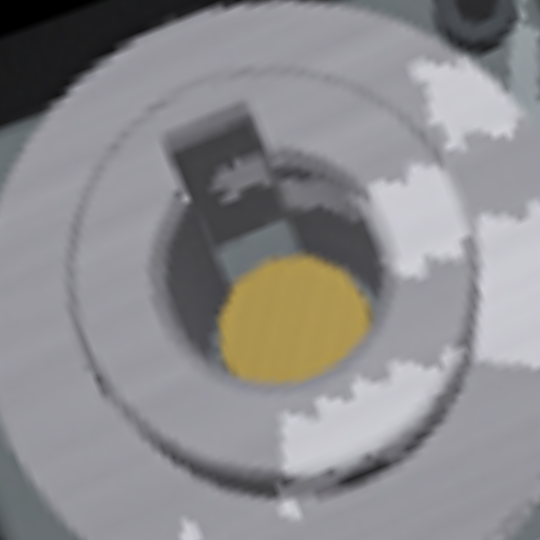

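The hub is now open. The rectified view shows the bore centred at (271,271), which is world (529.4,196.9). The keyway runs up and left to (205,123), about 25° from world x. Now I'll lay the disc down.

Emit:
move_arm([
  [[0, 0.9, 0], 0, 0.6],
  [[0, 0.9, 0.3], 0, 0.6],
  [[0, 0.9, 0.6], 0, 0.6],
  [[0, 0.9, 0.9], 0, 0.6],
  [[0, 0.9, 0.9], 0, 0.6],
  [[0, 0.5, 0.9], 0, 0.6],
  [[0, 0, 0.9], 0, 0.6],
  [[0, 0, 0.8], 0, 0.6],
  [[0, 0, 0.5], 0, 0.6],
  [[0, 0, 0.3], 0, 0.6],
  [[0, 0, 0.15], 0, 0.6],
  [[0, 0, 0], 0, 0.6],
  [[0, 0, 0], 0, 0.6],
])

```text
t: 8.35
ee_pos: [455.7, 33.6, 8.3]
orientation: [3.086, 0.589, 0.002]
ft_force: [-0.5, 0.2, 0.4]
width: 50.7
grasp_force: 30.0
```

Emit:
move_arm([
  [[0, 0, 0.1], 0, 0.6],
  [[0, 0, 0.08], 0, 0.6],
  [[0, 0, 0.0], 0, 0.6],
])

```text
t: 8.6
ee_pos: [455.1, 33.5, 3.7]
orientation: [3.086, 0.589, 0.001]
ft_force: [-0.1, 0.0, -0.6]
width: 50.2
grasp_force: 30.0
```

Emit:
move_arm([
  [[0, 0, 0.04], 0, 0.6],
  [[0, 0, 0.04], 0, 0.6],
  [[0, 0, 0.0], 0, 0.6],
])

```text
t: 8.85
ee_pos: [455.2, 33.6, 2.8]
orientation: [3.086, 0.588, 0.002]
ft_force: [-3.4, 0.5, 19.7]
width: 50.2
grasp_force: 30.0
```

Emit:
move_arm([
  [[0, 0, 0], 0, 0.2],
  [[0, 0, 0], 0, 0.2],
  [[0, 0, 0], 0, 0.2],
  [[0, 0, 0], 0, 0.2],
  [[0, 0, -0.5], 0, 0.2],
  [[0, 0, -0.9], 0, 0.2],
  [[-0.2, 0.8, -1], 0, 0.2],
  [[-0.3, 0.9, -1], 0, 0.2],
  [[-0.3, 0.9, -1], 0, 0.2],
  [[-0.3, 0.9, -1], 0, 0.2],
  [[-0.3, 0.9, -0.6], 0, 0.2],
  [[-0.3, 0.9, 0], 0, 0.2],
  [[-0.3, 0.9, 0], 0, 0.2],
  [[-0.2, 0.8, 0], 0, 0.2],
  [[0, 0, 0], 0, 0.2],
  [[0, 0, 0], 0, 0.2],
])

```text
t: 10.18
ee_pos: [467.8, -150.0, 151.2]
orientation: [-3.086, -0.585, 0.001]
ft_force: [-0.4, 1.4, 0.6]
width: 70.1
grasp_force: 0.0
```

```bash
python3 - <<'E'
from h import *
T,o=wpose(); w=cams.get_image('wrist'); print(o['t'],T[:3,3].round(1),o['width'],o['qpos'].round(2) if hasattr(o['qpos'],'round') else o['qpos'])
for d in cams.cut_out('wrist','shaft')[:2]: print(np.round(d['rect'],1),d['p'])
for d in cams.cut_out('wrist','cover')[:2]: print('cover',np.round(d['rect'],1),wray(w,T,d['rect'][:2],13).round(0),d['p'])
a=topdown(w,T,(503,-150),25,106,8); b=topdown(w,T,(503,-150),25,48,8); save(np.hstack([a,b]),'sh')
E
```

```text
10.1833 [ 467.8 -150.   151.2] 70.13413997839665 [-0.33  0.33  1.97  0.    0.83  0.86]
[299.1 176.2  49.9  61.3] 0.76
[405.5 208.6  59.3  58. ] 0.72
cover [109.5 143.5  44.   46.2] [456.  29.  13.] 0.85
```

View pics/sh.png

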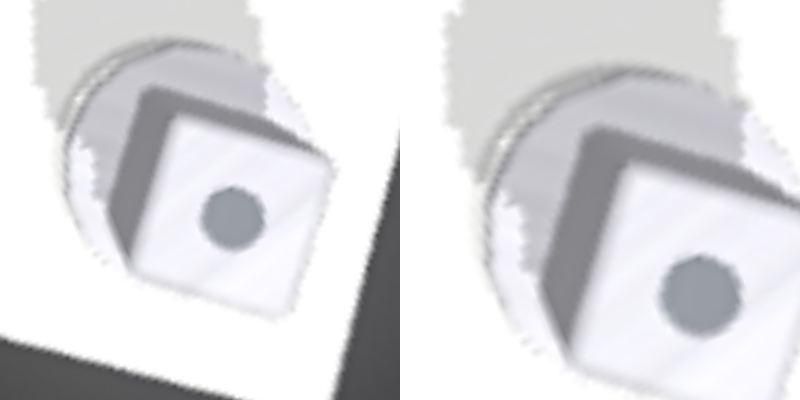

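The view shows the shaft's square top centred at left-pane (233,217), which is world (501,-154), with its flats at -17° modulo 90. The disc lies flat at (456,29). The next move is to align, descend and grip.

Emit:
move_arm([
  [[0.58, 0.32, 0], 0, 0.4],
  [[0.59, 0.32, 0], 0, 0.4],
  [[0, 0, 0], 0.97, 0.4],
  [[0, 0, 0], 0.97, 0.4],
  [[0, 0, 0], 0.97, 0.4],
  [[0, 0, 0], 0.97, 0.4],
  [[0, 0, 0], 0.97, 0.4],
  [[0, 0, 0], 0.97, 0.4],
  [[0, 0, 0], 0.97, 0.4],
  [[0, 0, 0], 0.93, 0.4],
  [[0, 0, 0], 0, 0.4],
])

```text
t: 11.25
ee_pos: [501.0, -152.3, 151.3]
orientation: [-3.107, 0.467, 0.001]
ft_force: [0.3, 0.6, -0.7]
width: 52.9
grasp_force: 0.0
```

```bash
python3 - <<'E'
from h import *
T,o=wpose(); print(T[:3,3].round(1),np.degrees(np.arctan2(T[1,0],T[0,0])),o['width'])
d=T[:3,:3].T@(np.array([500.9,-154.1,68])-T[:3,3]); print(d/25)
w=cams.get_image('wrist'); s=max(cams.cut_out('wrist','shaft'),key=lambda s:-abs(s['rect'][0]-280)); print(s['rect'],s['p'],wproj(w,T,(500.9,-154.1,106)))
save(w['image'],'w4')
E
```

```text
[ 501.  -152.3  151.3] -17.0886831848202 52.93188729409888
[0.01887022 0.06861708 3.33033114]
[280.3, 214.2, 46.0, 61.5] 0.84 [281.48587502 226.8218018 ]
```

View pics/w4.png

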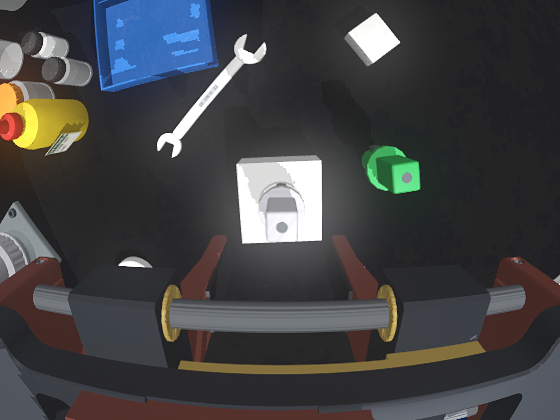

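The shaft's top mark is at (281,227), which matches the prediction, and its flats are square to the tool. I'll descend and grip.

Emit:
move_arm([
  [[0.02, 0.07, 0.5], 0, 0.4],
  [[0, 0, 0.8], 0, 0.4],
  [[0, 0, 0.8], 0, 0.4],
  [[0, 0, 0.7], 0, 0.4],
  [[0, 0, 0.4], 0, 0.4],
  [[0, 0, 0.12], 0, 0.4],
  [[0, 0, 0], 0, 0.4],
  [[0, 0, 0], 0, 0.85],
  [[0, 0, 0], 0, 0.85],
  [[0, 0, 0], 0, 0.85],
  [[0, 0, 0], 0, 0.85],
  [[0, 0, 0], 0, 0.85],
  [[0, 0, 0], 0, 0.85],
  [[0, 0, 0], 0, 0.85],
])

```text
t: 12.52
ee_pos: [501.5, -155.6, 68.9]
orientation: [3.107, -0.465, 0.001]
ft_force: [-1.1, -0.3, 4.7]
width: 22.1
grasp_force: 30.0
```

Emit:
move_arm([
  [[0, 0, -0.4], 0, 0.85],
  [[0, 0, -0.8], 0, 0.85],
  [[0, 0, -0.9], 0, 0.85],
  [[0, 0, -0.9], 0, 0.85],
  [[0, 0, -0.9], 0, 0.85],
  [[0, 0, -0.6], 0, 0.85],
  [[0, 0, -0.3], 0, 0.85],
  [[0, 0, 0], 0, 0.85],
])

```text
t: 13.18
ee_pos: [501.9, -155.6, 190.2]
orientation: [3.107, -0.465, 0.005]
ft_force: [0.5, -0.3, -2.8]
width: 21.8
grasp_force: 30.0
```

```bash
python3 - <<'E'
from h import *
T,o=wpose(); print(o['t'],T[:3,3].round(1),o['width'],np.round(o['ft_force'],1))
w=cams.get_image('wrist'); s=cams.get_image('scene')
f=wproj(w,T,T[:3,3]-[0,0,20]); print(f)
u,v=proj(s,T[:3,3]-[0,0,25]); u,v=int(u),int(v);x,y=int(f[0]),int(f[1])
a=cv2.resize(w['image'][y-60:y+60,x-60:x+60],(400,400),interpolation=2); b=cv2.resize(s['image'][v-35:v+35,u-35:u+35],(400,400),interpolation=2)
save(np.hstack([a,b]),'key')
E
```

```text
13.1833 [ 501.9 -155.6  190.2] 21.82837119646677 [ 0.5 -0.3 -2.8]
[278.9550658  241.37189152]
```

View pics/key.png

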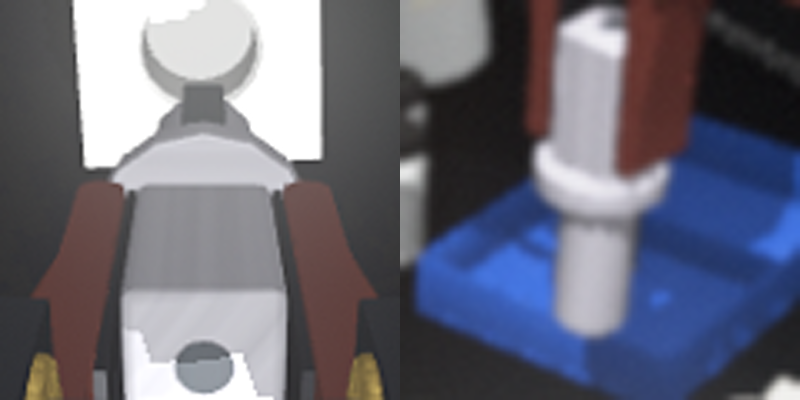

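In the left pane (wrist view), the key shows below the collar at (203,103), on the camera side, so it points along the tool's +x. The scene pane shows no key on the front, which agrees. The tool yaw therefore has to end at about 25°. I'll carry the shaft to the hub.

Emit:
move_arm([
  [[-0.1, -0.5, 0], 0, 0.85],
  [[-0.2, -0.92, 0], 0, 0.85],
  [[-0.2, -0.92, 0], 0, 0.85],
  [[-0.2, -0.92, 0], 0, 0.85],
  [[-0.2, -0.92, 0], 0, 0.85],
  [[-0.2, -0.92, 0], 0, 0.85],
  [[-0.2, -0.92, 0], 0, 0.85],
  [[-0.2, -0.92, 0], 0, 0.85],
  [[-0.2, -0.92, 0], 0, 0.85],
  [[-0.2, -0.92, 0], 0, 0.85],
  [[-0.2, -0.92, 0], 0, 0.85],
  [[-0.2, -0.92, 0], 0, 0.85],
  [[-0.2, -0.92, 0], 0, 0.85],
  [[-0.2, -0.92, 0], 0, 0.85],
  [[-0.2, -0.92, 0], 0, 0.85],
  [[-0.15, -0.5, 0], 0, 0.85],
])

```text
t: 14.62
ee_pos: [528.9, 201.3, 187.0]
orientation: [3.107, -0.462, -0.003]
ft_force: [-0.3, 0.4, -1.9]
width: 22.0
grasp_force: 30.0
```

Emit:
move_arm([
  [[0, 0, 0.3], -0.93, 0.85],
  [[0, 0, 0.3], -0.93, 0.85],
  [[0, 0, 0.3], -0.93, 0.85],
  [[0, 0, 0.3], -0.93, 0.85],
  [[0, 0, 0.2], -0.93, 0.85],
  [[0, 0, 0], -0.93, 0.85],
  [[0, 0, 0], -0.93, 0.85],
  [[0, 0, 0], -0.93, 0.85],
  [[0, 0, 0], -0.96, 0.85],
  [[0, 0, 0], 0, 0.85],
])

```text
t: 15.45
ee_pos: [528.8, 198.6, 152.4]
orientation: [3.066, 0.684, -0.004]
ft_force: [-0.9, -0.5, -2.3]
width: 22.0
grasp_force: 30.0
```

```bash
python3 - <<'E'
from h import *
T,o=wpose(); yaw=np.degrees(np.arctan2(T[1,0],T[0,0])); print(o['t'],T[:3,3].round(2),yaw,np.round(o['ft_force'],1),np.round(o['orientation'],3))
w=cams.get_image('wrist'); g=cv2.cvtColor(w['image'],cv2.COLOR_RGB2GRAY)
pr=wproj(w,T,T[:3,3]+[0,0,37.5]); pt=wproj(w,T,(529.4,196.9,80)); print('top pred',pr,'hub pred',pt)
d=T[:3,:3].T@(np.array([529.4,196.9,92])-T[:3,3]); print(d.round(1))
x,y=260,250
a=cv2.resize(w['image'][y-70:y+70,x-80:x+120],None,fx=4,fy=4,interpolation=2); save(a,'w5'); 
E
```

```text
15.45 [528.76 198.6  152.36] 25.15708957914479 [-0.9 -0.5 -2.3] [ 3.066  0.684 -0.004]
top pred [278.58411941 289.73685712] hub pred [281.22126663 215.6909826 ]
[-0.   1.8 60.4]
```

View pics/w5.png

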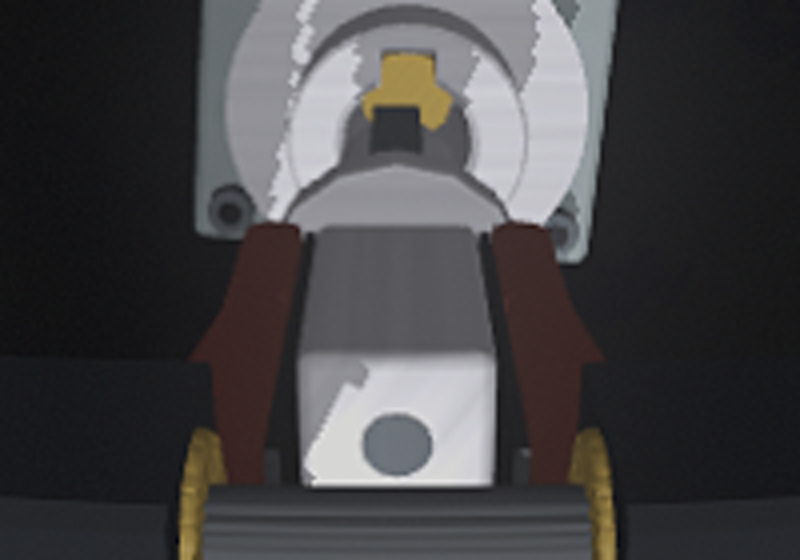

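The crop shows the key at (397,130), lined up with the keyway at (408,65). The hub ring is centred near column 408 against 397 for the shaft, so I need about 2 mm along +y. I'll correct that and lower gently.

Emit:
move_arm([
  [[0.02, 0.085, 0.1], 0, 0.85],
  [[0, 0, 0.3], 0, 0.85],
  [[0, 0, 0.2], 0, 0.85],
  [[0, 0, 0.1], 0, 0.85],
  [[0, 0, 0.06], 0, 0.85],
  [[0, 0, 0], 0, 0.85],
  [[0, 0, 0], 0, 0.85],
])

```text
t: 16.08
ee_pos: [531.1, 197.0, 134.3]
orientation: [3.067, 0.679, -0.0]
ft_force: [-0.0, -0.8, -1.8]
width: 22.1
grasp_force: 30.0
```

Emit:
move_arm([
  [[0, 0, 0.08], 0, 0.85],
  [[0, 0, 0.08], 0, 0.85],
  [[0, 0, 0.08], 0, 0.85],
  [[0, 0, 0], 0, 0.85],
])

```text
t: 16.42
ee_pos: [530.9, 196.9, 128.1]
orientation: [3.067, 0.68, -0.001]
ft_force: [0.2, 0.0, -2.3]
width: 21.8
grasp_force: 30.0
```

Still no contact, and the foot is about 10 mm inside the bore. Next comes the key.

Emit:
move_arm([
  [[0, 0, 0.06], 0, 0.85],
  [[0, 0, 0.06], 0, 0.85],
  [[0, 0, 0.06], 0, 0.85],
  [[0, 0, 0.0], 0, 0.85],
])

```text
t: 16.75
ee_pos: [530.9, 196.9, 123.6]
orientation: [3.067, 0.68, -0.001]
ft_force: [0.7, 0.2, -1.9]
width: 21.7
grasp_force: 30.0
```

Emit:
move_arm([
  [[0, 0, 0.1], 0, 0.85],
  [[0, 0, 0.1], 0, 0.85],
  [[0, 0, 0.1], 0, 0.85],
  [[0, 0, 0.1], 0, 0.85],
  [[0, 0, 0.0], 0, 0.85],
])

```text
t: 17.17
ee_pos: [530.7, 196.8, 113.3]
orientation: [3.067, 0.68, -0.002]
ft_force: [-0.2, 0.4, -1.6]
width: 21.9
grasp_force: 30.0
```

Emit:
move_arm([
  [[0, 0, 0.12], 0, 0.85],
  [[0, 0, 0.12], 0, 0.85],
  [[0, 0, 0.12], 0, 0.85],
  [[0, 0, 0.12], 0, 0.85],
  [[0, 0, 0.12], 0, 0.85],
  [[0, 0, 0.0], 0, 0.85],
])

```text
t: 17.67
ee_pos: [531.2, 197.0, 98.8]
orientation: [-3.067, -0.68, -0.0]
ft_force: [-1.4, 0.5, 3.8]
width: 22.0
grasp_force: 30.0
```

Emit:
move_arm([
  [[0, 0, 0.08], 0, 0.85],
  [[0, 0, 0.08], 0, 0.85],
  [[0, 0, 0.05], 0, 0.85],
  [[0, 0, 0], 0, 0.85],
])

```text
t: 18.0
ee_pos: [531.3, 197.1, 94.1]
orientation: [-3.067, -0.68, -0.001]
ft_force: [-1.1, -0.3, 6.5]
width: 21.7
grasp_force: 30.0
```

Emit:
move_arm([
  [[0, 0, 0.04], 0, 0.85],
  [[0, 0, 0.04], 0, 0.85],
  [[0, 0, 0], 0, 0.85],
])

```text
t: 18.25
ee_pos: [531.3, 197.1, 92.9]
orientation: [-3.067, -0.68, -0.001]
ft_force: [-4.3, -1.3, 12.5]
width: 22.0
grasp_force: 30.0
```

Emit:
move_arm([
  [[0, 0, 0.02], 0, 0.85],
  [[0, 0, 0.02], 0, 0.85],
  [[0, 0, 0], 0, 0.85],
])

```text
t: 18.5
ee_pos: [531.4, 197.1, 92.9]
orientation: [-3.067, -0.68, -0.001]
ft_force: [-7.4, -2.9, 21.7]
width: 21.6
grasp_force: 30.0
```

The TCP stands at 92.9, exactly the home height worked out from the grip (34 + 58.9), and the force is rising stiffly. I'll ease off the side load and check with a picture.

Emit:
move_arm([
  [[-0.03, 0, 0], 0, 0.85],
  [[0, 0, 0.01], 0, 0.85],
  [[0, 0, 0], 0, 0.85],
  [[0, 0, 0], 0, 0.85],
])

```text
t: 18.83
ee_pos: [531.4, 197.1, 92.9]
orientation: [-3.067, -0.68, -0.004]
ft_force: [-5.1, -1.9, 22.7]
width: 21.8
grasp_force: 30.0
```

```bash
python3 - <<'E'
from h import *
w=cams.get_image('wrist'); s=cams.get_image('scene')
a=cv2.resize(w['image'][170:310,210:350],(400,400),interpolation=2); b=cv2.resize(s['image'][160:240,155:235],(400,400),interpolation=2)
save(np.hstack([a,b]),'fin'); T,o=wpose(); print(T[:3,3].round(1),np.round(o['ft_force'],1),o['grasp_force'],o['t'])
E
```

```text
[531.4 197.1  92.9] [-5.3 -1.6 22.4] 30.003966093063354 18.9333
```

View pics/fin.png

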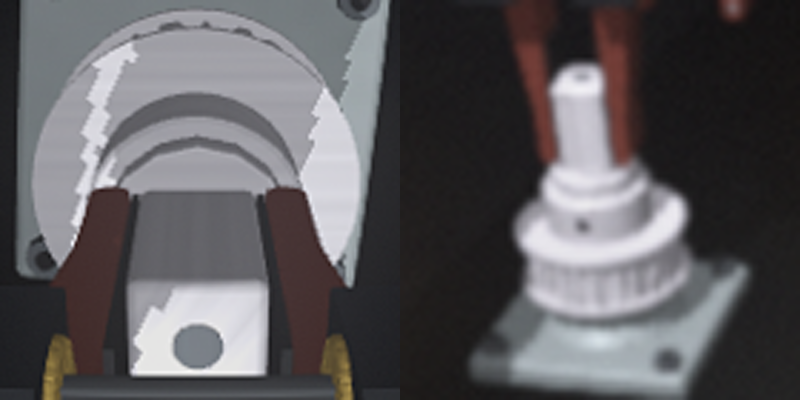

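The collar sits on the hub face in both panes, at (200,150) on the left and (595,185) on the right. The arm is pressing with 22 N and the grip is holding, so I'm handing the job in.

```bash
python3 -c "
from h import *
print(ctrl.close_job())"
```

```text
the job is handed in; nothing more can be done
None
```

The job is handed in at about 19 s: the disc lies flat on the bench clear of the fixture, and the keyed shaft is fully home in the hub, still gripped and pressed with about 22 N.

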